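# Change the plates in the bench spinner

### The arm

A 6-joint arm with a two-finger parallel gripper is mounted at the origin on a cart in front of the work surface, level with it; the furniture and walls round the work are solid. World frame = base frame: x ahead of the robot, y to its left, z up, the work surface at z = 0. Lengths are in m, angles in rad, forces in N, time in s.
With the tool pointing down it reaches from about 0.225 to 0.875 m from the base axis. Payload 3.4 kg.
Tool frame: the origin (TCP) lies on the centre line of the jaws, within the pads' length; the fingertips stand 14 mm ahead of it and the grasp point (between the pads) lies 5 mm behind it; z points along the fingers, y is the line along which they close (so a half turn about z gives the same grasp; the last joint's range is limited). The gripper opens to 85 mm and grips with 20 to 120 N. Pads are 22 mm wide; open, the fingers measure 114 mm over their backs; the gripper's body (76 mm by 85 mm) begins 54 mm behind the grasp point. The pads swing forward as they close: fully open they stand 13 mm farther back than shut.
Start: joints at [1.117, 0.276, 1.505, -0, 1.361, -0.121], TCP at [0.188, 0.543, 0.245] pointing down, gripper open.
Joint ranges: [-2.89, 2.89], [-0.75, 2.08], [0.22, 2.7], [-1.18, 4.32], [0.11, 2.71], [-2.7, 2.7]. Speed limits (rad/s): [2.57, 2.57, 3.14, 3.14, 3.14, 3.14].

### API

Orientations are given as a unit quaternion [w, x, y, z].
In Python, from rig import manip, eyes gives the robot as it stands.
- The arm moves only by the shell command python3 -m creep 'ROWS' [FORCE]. ROWS is JSON, a list of rows, each a list of 5 numbers: the opening, from 0 (shut) to 1 (fully open), then the shift along the tool's x, y, z normalised to -1 to 1, where 1 is 0.5 m, then the turn about the tool's z normalised to -1 to 1, where 1 is 360 degrees. In form: [[fingers, dx, dy, dz, spin], ...]. A call has 1 to 10 rows; each row is the pose to reach, as a shift and turn from the pose commanded when the call began, along the tool's axes at that moment, turning the shorter way round; what a row does not reach only later rows make up. A row lasts 1/10 s, in which the tool goes at most 50 mm and 8.59 degrees, less where a joint would pass 70% of its speed; a pose out of reach is approached as far as the arm can. A call with a number of a shift or a turn outside -1 to 1 is refused whole. A call with a gripper value outside its range is refused whole. The fingers move at their own pace and stop on an object; FORCE is the grip in N (left out, the last holds). Time passes only in rows, so rows that repeat a pose let the fingers close. It gives the time, the measured TCP pose, the force, the opening and the grip force at its end, in the units of the state.
- manip.get_state(): the state, without advancing time (a new reading comes with each control period).
- eyes.get_image(name): name is "scene" or "side" or "wrist"; returns a dict with "frame" (384x512x3 uint8, red, green, blue), "fx", "fy", "cx", "cy" (pixels), "R" (3x3) and "t" (3): a world point X has camera coordinates R X + t. Camera axes: x right, y down, z forward; pixel columns grow to the right and rows downward; lengths in m; the calibration is good to about 2 mm. A picture is of the moment at which its call begins. There is no depth.
- manip.sign_off(): hands the job in; it is judged then, once.
Trained networks look in the newest picture that a camera, given by its name, has taken for a name from the list of things; names that differ only in an ending like _2 or _b are one class to them, and where a whole thing is asked for, a point or a joint stands for the part that bears it (a point fixed in the world has none). Each returns a list of dicts, best first, with "confidence" (0 to 1); they miss things now and then, are a little off and sometimes report something else, mostly with a low value. They report only what shows in the picture. A call takes as long as a camera call.
- eyes.regions_of(camera, label): "mask" (384x512 bool, what is visible of it) and "bbox" ([left, top, right, bottom] in pixels, round what is visible of it).
- eyes.place_of(camera, label): "centre" ([column, row] in pixels: a listed point, or the origin of a listed thing).
The state is a dict: "clock": time; "qpos": joint angles; "qd": joint speeds; "effort": joint torques, N m; "position": TCP position; "ee_rot": TCP orientation; "contact_force": force on the tool from outside, world axes, zero at the start; "moment": the same for the moment, N m; "width": finger opening in m; "gripper_force": force on a finger pad.
Only numpy, scipy, OpenCV 4.12 (cv2) and the standard library are available. Lean on these libraries where they do the work, as an engineer would, in place of code of your own. Each camera call takes 0.05 s, during which the arm holds its last target. There are 200 camera calls.

### The job

Change the plates in the three-spindle bench spinner: slide its guard all the way open, lift the two finished plates off their hubs and lay them flat, side by side, in the wooden tray, and put every fresh plate from the table on a hub of its own, turned so that all three studs come up through its holes and it lies flat, fully home. When all that is done, slide the guard fully shut. Leave the glue bottle and the ink bottle standing where they are.

Things in the scene. Friction and masses are not known exactly. Their poses are not given: they have to be found in the camera images.
- spinner: grey bench spinner, fixed at the back left of the table, 215 mm deep (x), 308 mm wide (y), walls 66 mm, rails 77 mm high. Origin: centre of its footprint on the table; x points to its rear (away from the robot), y to its left. Hub bay: inside x -101 to -6, y -140 to 140 mm, floor 18 mm up; hubs at x = -53.5 mm. Behind it the motor housing, over which the guard slides back
- guard (a joint): travel of the flat, clear-panelled sliding guard, 104 x 290 mm, lying over the bay with its top 72 mm above the table: 0 = fully shut, 0.100 m = fully open (slid back along the spinner's +x). Sliding takes about 3 N; it stays where it is left
- guard_grip (a point): middle of the guard's black handle, an upright bar along the front edge of the guard: 12 mm thick along the spinner's x, 80 mm long along y, rising from 72 to 106 mm above the table; this point lies 91 mm above the table; axes as the spinner's. Pinch it from above across its thickness
- hub0_seat (a point): left (spinner y = 90 mm) hub in the bay: steel flange, 66 mm diameter, with three studs (8 mm diameter, 13 mm tall, top 4 mm tapered) 120 degrees apart, centred 25 mm from the axis. Point: on the axis on the flange's flat top (30 mm above the table), where a plate's underside rests; z up, x points to a stud. Turns stiffly (0.06 N m), angle differs each run. Any plate fits any hub, one each
- hub1_seat (a point): middle (spinner y = 0) hub in the bay: steel flange, 66 mm diameter, with three studs (8 mm diameter, 13 mm tall, top 4 mm tapered) 120 degrees apart, centred 25 mm from the axis. Point: on the axis on the flange's flat top (30 mm above the table), where a plate's underside rests; z up, x points to a stud. Turns stiffly (0.06 N m), angle differs each run. Any plate fits any hub, one each
- hub2_seat (a point): right (spinner y = -90 mm) hub in the bay: steel flange, 66 mm diameter, with three studs (8 mm diameter, 13 mm tall, top 4 mm tapered) 120 degrees apart, centred 25 mm from the axis. Point: on the axis on the flange's flat top (30 mm above the table), where a plate's underside rests; z up, x points to a stud. Turns stiffly (0.06 N m), angle differs each run. Any plate fits any hub, one each
- plate0: one of two or three fresh spin plates, flat on the table at the start: aluminium disc, 70 mm diameter, 8 mm thick, 0.09 to 0.18 kg, three 12.5 mm through holes 120 degrees apart, centred 25 mm from the axis; grey hexagonal boss on top to grip (30 mm across flats, 8 to 32 mm above the underside). Origin: axis, underside; z up; x points to a hole; two boss flats face +x and -x
- plate1: one of two or three fresh spin plates, flat on the table at the start: aluminium disc, 70 mm diameter, 8 mm thick, 0.09 to 0.18 kg, three 12.5 mm through holes 120 degrees apart, centred 25 mm from the axis; grey hexagonal boss on top to grip (30 mm across flats, 8 to 32 mm above the underside). Origin: axis, underside; z up; x points to a hole; two boss flats face +x and -x
- plate2: one of two or three fresh spin plates, flat on the table at the start: aluminium disc, 70 mm diameter, 8 mm thick, 0.09 to 0.18 kg, three 12.5 mm through holes 120 degrees apart, centred 25 mm from the axis; grey hexagonal boss on top to grip (30 mm across flats, 8 to 32 mm above the underside). Origin: axis, underside; z up; x points to a hole; two boss flats face +x and -x
- done0: one of two finished spin plates, on the left and right hubs at the start: aluminium disc, 70 mm diameter, 8 mm thick, 0.09 to 0.18 kg, three 12.5 mm through holes 120 degrees apart, centred 25 mm from the axis; grey hexagonal boss on top to grip (30 mm across flats, 8 to 32 mm above the underside). Origin: axis, underside; z up; x points to a hole; two boss flats face +x and -x
- done1: one of two finished spin plates, on the left and right hubs at the start: aluminium disc, 70 mm diameter, 8 mm thick, 0.09 to 0.18 kg, three 12.5 mm through holes 120 degrees apart, centred 25 mm from the axis; grey hexagonal boss on top to grip (30 mm across flats, 8 to 32 mm above the underside). Origin: axis, underside; z up; x points to a hole; two boss flats face +x and -x
- tray: plain wooden tray fixed on the table right of the spinner: 194 mm (x) by 108 mm (y), walls 8 mm thick and 27 mm high, inner floor 8 mm above the table, inside 178 x 92 mm: room for two plates side by side along x, for instance at x = -44 and +44 mm. Origin: centre of its underside
- glue_bottle: small white bottle with a red cap, 29 mm diameter, 82 mm tall, standing in front of the small wooden stand at the right; origin at the centre of its base; to be left alone
- ink_bottle: small ink bottle with a black cap, 36 mm diameter, 73 mm tall, standing right of the small wooden stand; origin at the centre of its base; to be left alone

How it is judged:
By the outcome, as a careful person would: the job done as asked, in the order asked, and still so for the second after the job is handed in, with the robot touching nothing.
Of plate0, plate1, plate2 only 2 to 3 are there at a start; the rules pass over those that are not, and their reading is None.
At some moment in a run one of plate0, plate1, plate2 may be knocked a few centimetres aside while the robot is not near it.
Once in a run the grip may slacken for a moment while it holds something.
It also fails if it takes over 210 s, if anything falls off the work surface, if the arm or the gripper's body presses on something with over 40 N, if the wrist force passes 120 N, or if a joint passes its speed limit or range.

## Working session

There is one attempt and no reset: what is moved stays moved. The work goes in short steps, Python scripts to look and compute and a shell command to move; the robot and the scene stay as the last step left them, time stands still between calls to the robot, and variables do not carry over. Pictures are saved under pics/ and viewed, at most 14 in all, crops included, and the job is handed in when it is done.

```bash
ls; mkdir -p pics
cat > h.py <<'E'
import numpy as np,cv2
from rig import manip,eyes
def ray(im,uv):
    R=np.array(im["R"]);t=np.array(im["t"]);c=-R.T@t
    d=R.T@np.array([(uv[0]-im["cx"])/im["fx"],(uv[1]-im["cy"])/im["fy"],1]);return c,d
def atz(im,uv,z):
    c,d=ray(im,uv);return c+d*(z-c[2])/d[2]
def proj(im,X):
    p=np.array(im["R"])@np.array(X)+np.array(im["t"]);return np.array([im["fx"]*p[0]/p[2]+im["cx"],im["fy"]*p[1]/p[2]+im["cy"]])
def save(im,n,box=None,s=1):
    f=im["frame"][:,:,::-1]
    if box: f=f[box[1]:box[3],box[0]:box[2]]
    cv2.imwrite("pics/"+n,cv2.resize(f,None,fx=s,fy=s,interpolation=cv2.INTER_CUBIC))
Z={"guard_grip":.091,"hub0_seat":.03,"hub1_seat":.03,"hub2_seat":.03}
E
python3 - <<'E'
from h import *
np.set_printoptions(precision=4,suppress=True)
s=manip.get_state();print(s)
for cam in("scene","side"):
    im=eyes.get_image(cam);save(im,cam+"0.png",s=1.5)
    print(cam,ray(im,(256,192)),im["fx"])
    for l in["spinner","guard_grip","hub0_seat","hub1_seat","hub2_seat","plate0","done0","tray","glue_bottle","ink_bottle"]:
        z=Z.get(l,0.03 if l=="done0" else 0)
        print(l,[(round(r["confidence"],2),np.round(r["centre"],1),atz(im,r["centre"],z)) for r in eyes.place_of(cam,l) if r["confidence"]>.2])
E
```

```text
pics
{'clock': 0.0, 'qpos': array([ 1.117 ,  0.2766,  1.5062, -0.    ,  1.3607, -0.121 ]), 'qd': array([-0.0004,  0.0017, -0.0025,  0.0018,  0.0008, -0.0004]), 'effort': array([ -0.0005, -41.6784, -24.5801,  -0.0003,   0.0112,   0.    ]), 'position': array([0.1876, 0.543 , 0.2444]), 'ee_rot': array([-0.0003,  0.1656,  0.9862, -0.0009]), 'contact_force': array([ 0.4408,  0.5676, -0.1598]), 'moment': array([ 0.0136, -0.0289,  0.052 ]), 'gripper_force': 0.0, 'width': 0.08537096836716057}
scene (array([-0.2797, -0.487 ,  0.6592]), array([ 0.754 ,  0.4086, -0.5143])) 418.7558806358846
spinner [(0.74, array([208.2, 183.5]), array([0.6584, 0.1935, 0.    ]))]
guard_grip [(0.93, array([195.6, 168.3]), array([0.5846, 0.1817, 0.091 ]))]
hub0_seat []
hub1_seat [(0.5, array([199.1, 185.7]), array([0.5914, 0.1787, 0.03  ]))]
hub2_seat []
plate0 [(0.8, array([169.3, 218.8]), array([0.4434, 0.1759, 0.    ])), (0.74, array([199.2, 233. ]), array([0.4299, 0.0661, 0.    ]))]
done0 [(0.55, array([173.8, 182.1]), array([0.5716, 0.258 , 0.03  ])), (0.45, array([222.1, 192.1]), array([0.5937, 0.0987, 0.03 
[... 514 characters left out ...]
ray([0.5749, 0.1897, 0.091 ]))]
hub0_seat []
hub1_seat [(0.42, array([273.9, 157.3]), array([0.5958, 0.1711, 0.03  ]))]
hub2_seat [(0.41, array([224.1, 163.2]), array([0.4304, 0.1386, 0.03  ]))]
plate0 [(0.75, array([222.5, 182.5]), array([0.426 , 0.0752, 0.    ])), (0.66, array([223.2, 167. ]), array([0.4259, 0.1592, 0.    ]))]
done0 [(0.54, array([270.3, 139.6]), array([0.5923, 0.2842, 0.03  ])), (0.42, array([255. , 313.9]), array([ 0.508 , -0.4044,  0.03  ]))]
tray [(0.97, array([246.2, 208.6]), array([ 0.4982, -0.0484,  0.    ]))]
glue_bottle [(0.59, array([220.9, 265.1]), array([ 0.4315, -0.252 ,  0.    ]))]
ink_bottle [(0.67, array([253.6, 314. ]), array([ 0.5064, -0.3861,  0.    ]))]
```

View pics/scene0.png

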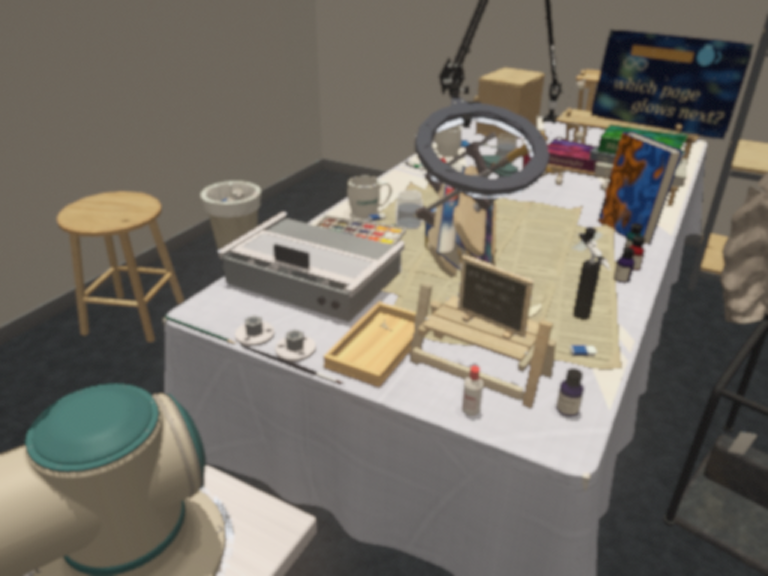

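View pics/side0.png

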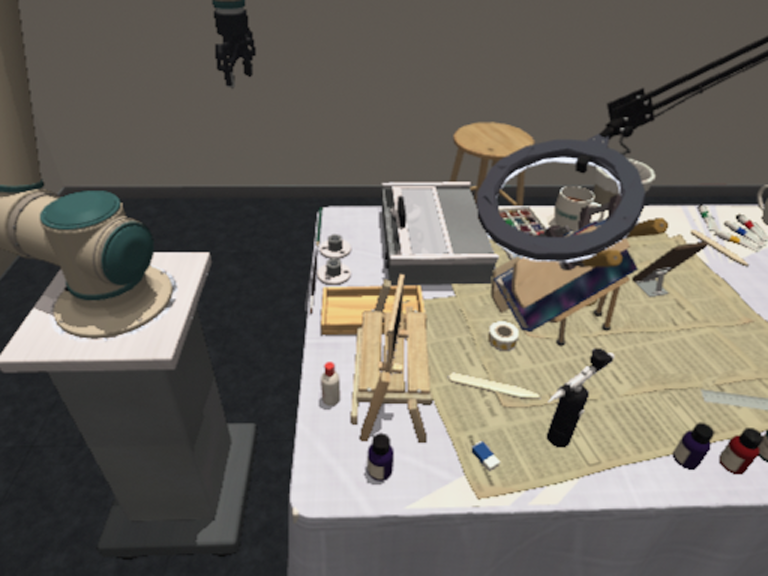

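The scene shows two fresh plates in front of the spinner (scene 169,219 and 197,232), the tray right of it and the stand and bottles at the right. No third fresh plate is visible. Next I'll go above for a wrist view.

```bash
cat >> h.py <<'E'
from scipy.spatial.transform import Rotation as Ro
def pose():
    s=manip.get_state();q=s["ee_rot"];R=Ro.from_quat([q[1],q[2],q[3],q[0]]).as_matrix()
    return np.array(s["position"]),R,s
def goal(x,y,z,yaw=None):
    "yaw: degrees, azimuth of tool y (mod 180)"
    p,R,s=pose();d=R.T@(np.array([x,y,z])-p)/.5
    cur=np.degrees(np.arctan2(R[1,1],R[0,1]));sp=0
    if yaw is not None: sp=-((yaw-cur+90)%180-90)
    print("d",np.round(d,4),"spin",round(sp/360,4),"rows>=",max(np.linalg.norm(d)*10,abs(sp)/8.59),"curyaw",round(cur,2),"j6",s["qpos"][5])
def tri(a,ua,b,ub):
    (c1,d1),(c2,d2)=ray(a,ua),ray(b,ub);A=np.c_[d1,-d2];k=np.linalg.lstsq(A,c2-c1,rcond=None)[0]
    p,q=c1+k[0]*d1,c2+k[1]*d2;return (p+q)/2,np.linalg.norm(p-q)
E
python3 - <<'E'
from h import *
a=eyes.get_image("scene");b=eyes.get_image("side")
print(tri(a,(320,100),b,(373,140)))
w=eyes.get_image("wrist");p,R,s=pose();c=ray(w,(256,192));print("cam in tool",R.T@(c[0]-p),"dir",R.T@c[1],w["fx"], "right",R.T@np.array(w["R"])[0])
goal(.47,.18,.34,0)
E
```

```text
(array([ 0.79136823, -0.10878798,  0.27655628]), np.float64(0.015684436596056457))
cam in tool [ 0.06977762  0.00137443 -0.12761188] dir [-0.28120571 -0.02051402  0.95969067] 323.10682337486855 right [-8.53892303e-04  9.99998732e-01 -1.34397903e-03]
d [-0.7708 -0.5027 -0.1894] spin 0.197 rows>= 9.395373121870705 curyaw 70.93 j6 -0.12098413204464378
```

```bash
python3 -m creep '[[1,-0.08,-0.05,-0.02,0.02],[1,-0.16,-0.10,-0.04,0.04],[1,-0.24,-0.15,-0.06,0.06],[1,-0.31,-0.20,-0.08,0.08],[1,-0.39,-0.25,-0.10,0.10],[1,-0.47,-0.30,-0.12,0.12],[1,-0.54,-0.35,-0.14,0.14],[1,-0.62,-0.40,-0.16,0.16],[1,-0.70,-0.45,-0.18,0.18],[1,-0.77,-0.50,-0.19,0.197]]' 60
python3 -m creep '[[1,0,0,0,0],[1,0,0,0,0]]'
python3 - <<'E'
from h import *
np.set_printoptions(precision=4,suppress=True)
w=eyes.get_image("wrist");save(w,"w1.png",s=1.5);p,R,s=pose();print(p,R[:,1],s["qpos"])
for l in["spinner","guard_grip","hub0_seat","hub1_seat","hub2_seat","plate0","done0","tray"]:
        z=Z.get(l,0.03 if l=="done0" else 0)
        print(l,[(round(r["confidence"],2),np.round(r["centre"],1),atz(w,r["centre"],z)) for r in eyes.place_of("wrist",l) if r["confidence"]>.2])
E
```

```text
clock: 2.25
position: [0.4716, 0.1796, 0.3414]
ee_rot: [0.001, 0.709, 0.705, 0.001]
contact_force: [0.5, -0.2, -0.9]
width: 0.0854
gripper_force: 0.0
clock: 2.45
position: [0.4704, 0.1808, 0.3402]
ee_rot: [-0.0, 0.708, 0.707, 0.0]
contact_force: [-0.1, 0.7, 0.1]
width: 0.0855
gripper_force: 0.0
[0.4697 0.1816 0.3401] [ 1.      0.0002 -0.001 ] [0.2299 0.1266 1.4691 0.0009 1.5467 0.2297]
spinner [(0.69, array([379.4, 145.1]), array([0.6395, 0.186 , 0.    ]))]
guard_grip [(0.7, array([346.4, 165.9]), array([0.5699, 0.1742, 0.091 ]))]
hub0_seat [(0.69, array([232.2, 161.7]), array([0.4285, 0.1679, 0.03  ]))]
hub1_seat []
hub2_seat []
plate0 [(0.67, array([235.5, 218.6]), array([0.4282, 0.073 , 0.    ])), (0.65, array([231.1, 166.8]), array([0.4238, 0.1545, 0.    ]))]
done0 [(0.69, array([281.8, 289.2]), array([ 0.4994, -0.0318,  0.03  ]))]
tray [(0.56, array([282.5, 289.3]), array([ 0.5025, -0.0515,  0.    ]))]
```

View pics/w1.png

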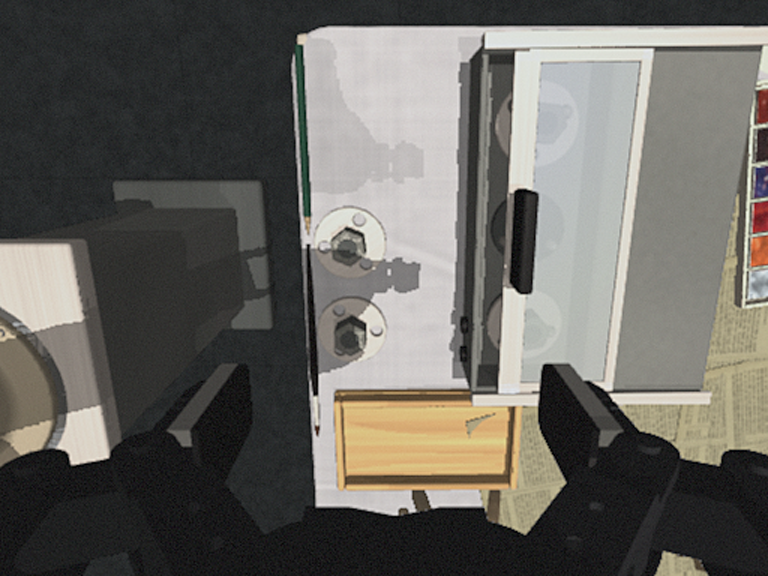

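The view shows the guard handle at (524,242), fresh plates at (350,243) and (350,338), and the tray at (425,440), all in 1.5x pixels.

Run:
```python
from h import *
np.set_printoptions(precision=4,suppress=True)
w=eyes.get_image("wrist")
f=lambda u,v,z:atz(w,(u/1.5,v/1.5),z)
def az(a,b): d=a-b;return np.degrees(np.arctan2(d[1],d[0]))-90
a,b=f(527,190,.106),f(521,292,.106);print("handle",a,b,az(a,b))
a,b=f(518,50,.072),f(502,392,.072);print("front edge",a,b,az(a,b))
a,b=f(486,40,.077),f(473,399,.077);print("rail front ends",a,b,az(a,b))
a,b=f(340,488,.027),f(514,484,.027);print("tray front edge",a,b,az(b,a)+90)
a,b=f(338,392,.027),f(515,402,.027);print("tray L edge",a,b,az(b,a)+90)
# mask of handle dark
for l in["guard_grip"]:
  r=eyes.regions_of("wrist",l)[0];print(r["confidence"],r["bbox"])
g=cv2.cvtColor(w["frame"],cv2.COLOR_RGB2GRAY)[115:205,330:370];ys,xs=np.nonzero(g<40);print(xs.min()+330,xs.max()+330,ys.min()+115,ys.max()+115)
(c,sz,an)=cv2.minAreaRect(np.c_[xs+330,ys+115].astype(np.float32));print(c,sz,an)
```

```text
handle [0.5677 0.2228 0.106 ] [0.569  0.1445 0.106 ] 0.9138518764649461
front edge [0.5624 0.3229 0.072 ] [0.5679 0.0396 0.072 ] 1.111226298006187
rail front ends [0.5373 0.3287 0.077 ] [0.541  0.0353 0.077 ] 0.7271620722478929
tray front edge [ 0.4121 -0.0991  0.027 ] [ 0.5986 -0.094   0.027 ] 1.5637302277272198
tray L edge [0.4135 0.0153 0.027 ] [0.593  0.0041 0.027 ] -3.571306533499822
0.75 [330.0, 32.3, 435.6, 262.0]
330 358 128 200
(344.0, 164.0) (72.0, 28.0) 90.0
```

```bash
python3 -c "
from h import *
goal(.572,.183,.15,0.9);goal(.572,.183,.092,.9)"
```

```text
d [0.0021 0.2043 0.3806] spin -0.0023 rows>= 4.320281364640653 curyaw 0.06 j6 0.22985668270920004
d [0.0021 0.2043 0.4966] spin -0.0023 rows>= 5.370404679022568 curyaw 0.06 j6 0.22985668270920004
```

```bash
python3 -m creep '[[0.7,0,0.05,0.08,-0.0023],[0.7,0,0.10,0.16,-0.0023],[0.7,0,0.15,0.24,-0.0023],[0.7,0.002,0.204,0.32,-0.0023],[0.7,0.002,0.204,0.40,-0.0023],[0.7,0.002,0.204,0.46,-0.0023],[0.7,0.002,0.204,0.496,-0.0023],[0.7,0.002,0.204,0.496,-0.0023]]' 40
python3 -m creep '[[0,0,0,0,0],[0,0,0,0,0],[0,0,0,0,0],[0,0,0,0,0],[0,0,0,0,0],[0,0,0,0,0]]' 40
```

```text
clock: 3.8
position: [0.5699, 0.182, 0.0891]
ee_rot: [-0.002, 0.702, 0.712, -0.003]
contact_force: [-0.9, -0.5, 0.1]
width: 0.0597
gripper_force: 0.0
clock: 4.4
position: [0.5727, 0.1827, 0.094]
ee_rot: [0.001, 0.702, 0.712, 0.001]
contact_force: [-1.1, 0.5, 6.7]
width: 0.0116
gripper_force: 41.8
```

```bash
python3 -m creep '[[0,0,0.02,0,0],[0,0,0.04,0,0],[0,0,0.06,0,0],[0,0,0.08,0,0],[0,0,0.10,0,0],[0,0,0.12,0,0],[0,0,0.14,0,0],[0,0,0.16,0,0],[0,0,0.17,0,0],[0,0,0.17,0,0]]'
python3 -m creep '[[0,0,0.01,0,0],[0,0,0.02,0,0],[0,0,0.03,0,0],[0,0,0.04,0,0],[0,0,0.04,0,0]]'
```

```text
clock: 5.4
position: [0.6489, 0.1835, 0.094]
ee_rot: [-0.006, 0.702, 0.712, -0.006]
contact_force: [-19.6, -1.3, 17.6]
width: 0.0112
gripper_force: 46.0
clock: 5.9
position: [0.6492, 0.1835, 0.0937]
ee_rot: [-0.019, 0.701, 0.712, -0.022]
contact_force: [-57.7, -3.1, 39.9]
width: 0.0111
gripper_force: 76.1
```

```bash
python3 -m creep '[[0,0,-0.02,0,0],[0,0,-0.04,0,0],[0,0,-0.05,0,0],[0.5,0,-0.05,0,0],[0.7,0,-0.05,0,0],[0.7,0,-0.05,-0.06,0],[0.8,0,-0.05,-0.14,0],[1,0,-0.07,-0.24,0],[1,0,-0.11,-0.34,0],[1,0.05,-0.15,-0.42,0]]'
python3 -c "
from h import *
goal(.50,.17,.33,0)"
```

```text
clock: 6.9
position: [0.6053, 0.2035, 0.3002]
ee_rot: [0.001, 0.703, 0.711, 0.001]
contact_force: [0.6, 1.0, 0.2]
width: 0.0856
gripper_force: 0.0
d [-0.0647 -0.2111 -0.0601] spin 0.0018 rows>= 2.2885432915999715 curyaw 0.64 j6 0.20513931647785322
```

```bash
python3 -m creep '[[1,-0.03,-0.08,-0.02,0],[1,-0.05,-0.16,-0.04,0.002],[1,-0.05,-0.17,-0.04,0.002],[1,-0.05,-0.17,-0.04,0.002]]'
python3 - <<'E'
from h import *
np.set_printoptions(precision=4,suppress=True)
w=eyes.get_image("wrist");save(w,"w2.png",s=1.5);p,R,s=pose();print(p,R[:,1],s["qpos"])
np.savez("w2.npz",**w)
for l in["guard_grip","hub0_seat","hub1_seat","hub2_seat","plate0","done0","done1","tray"]:
        z=Z.get(l,0.03 if l[:4]=="done" else 0)
        print(l,[(round(r["confidence"],2),np.round(r["centre"],1),atz(w,r["centre"],z)) for r in eyes.place_of("wrist",l) if r["confidence"]>.2])
E
```

```text
clock: 7.3
position: [0.5194, 0.1793, 0.3187]
ee_rot: [0.001, 0.706, 0.708, 0.001]
contact_force: [0.7, -0.2, -0.9]
width: 0.0856
gripper_force: 0.0
[0.5203 0.1793 0.318 ] [1.     0.0021 0.0018] [0.2054 0.2053 1.4236 0.0001 1.5108 0.2033]
guard_grip [(0.69, array([375.8, 166.7]), array([0.6472, 0.1765, 0.091 ]))]
hub0_seat [(0.54, array([194.7, 165.9]), array([0.4313, 0.1648, 0.03  ])), (0.5, array([249.6, 295.3]), array([ 0.5014, -0.0296,  0.03  ]))]
hub1_seat [(0.71, array([320.6, 155. ]), array([0.5958, 0.1793, 0.03  ]))]
hub2_seat [(0.63, array([312.7, 217. ]), array([0.5892, 0.0935, 0.03  ]))]
plate0 [(0.75, array([198.8, 220.9]), array([0.4264, 0.076 , 0.    ])), (0.57, array([194.8, 164.3]), array([0.4253, 0.1609, 0.    ]))]
done0 [(0.73, array([314.3, 219.2]), array([0.5916, 0.0903, 0.03  ])), (0.67, array([322.7,  79.7]), array([0.5937, 0.2721, 0.03  ]))]
done1 [(0.73, array([314.3, 219.2]), array([0.5916, 0.0903, 0.03  ])), (0.67, array([322.7,  79.7]), array([0.5937, 0.2721, 0.03  ]))]
tray [(0.73, array([248. , 294.2]), array([ 0.4976, -0.0478,  0.    ]))]
```

View pics/w2.png

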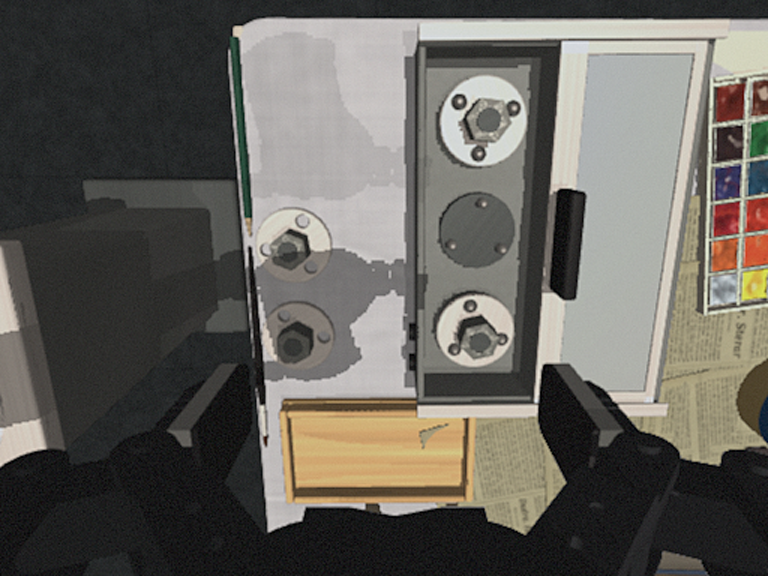

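Spinner is open: studs of the middle hub at (482,203),(450,245),(502,248), with finished plates on the left and right hubs and fresh plates at (295,243) and (302,337). I'll enlarge for accuracy.

```bash
python3 -c "
from h import *
w=dict(np.load('w2.npz'));save(w,'w2c.png',(165,40,365,260),2.7)"
```

```text
(no output)
```

View pics/w2c.png

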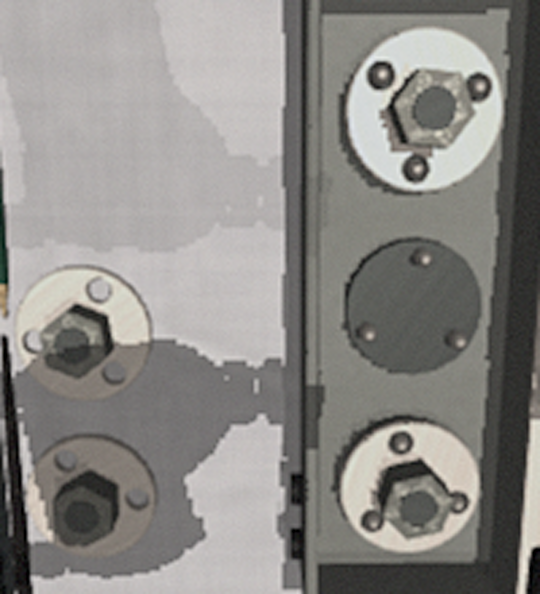

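```bash
cat >> h.py <<'E'
from scipy.optimize import least_squares
def fit3(im,px,z,zc=None,c=None):
    "fit centre and hole angle (deg mod 120) from hole pixels at height z"
    P=np.array([atz(im,u,z)[:2] for u in px])
    def r(v):
        o=[]
        for p in P:
            t=[v[2]+k*2*np.pi/3 for k in range(3)];q=np.array([[v[0]+.025*np.cos(a),v[1]+.025*np.sin(a)] for a in t])
            d=q-p;o+=list(d[np.argmin((d**2).sum(1))])
        if c is not None: o+=list((v[:2]-atz(im,c,zc)[:2])*.7)
        return o
    m=P.mean(0) if c is None else atz(im,c,zc)[:2]
    s=min((least_squares(r,[m[0],m[1],a],x_scale=[.01,.01,.3]) for a in np.radians([0,40,80])),key=lambda s:s.cost)
    return np.round([*s.x[:2],np.degrees(s.x[2])%120],4),"rms mm",round(1000*np.sqrt(2*s.cost/len(px)),2)
E
python3 - <<'E'
from h import *
w=dict(np.load('w2.npz'))
k=lambda *L:[(u/2.7+165,v/2.7+40) for u,v in L]
for n,px,z,zc,c in[("doneL",k((381,74),(480,87),(415,168)),.042,.038,k((424,109))[0]),("hubM",k((422,258),(367,332),(456,340)),.04,.03,k((413,306))[0]),("doneR",k((402,441),(459,502),(371,519)),.042,.038,k((411,485))[0]),("A",k((98,290),(35,341),(114,372)),.008,.008,k((84,332))[0]),("B",k((66,461),(138,498)),.008,.008,k((98,495))[0])]:
    print(n,fit3(w,px,z),fit3(w,px,z,zc,c),atz(w,c,zc)[:2])
E
```

```text
doneL (array([ 0.5914,  0.2703, 22.6707]), 'rms mm', np.float64(0.32)) (array([ 0.5914,  0.2704, 22.6707]), 'rms mm', np.float64(0.41)) [0.59151218 0.27094953]
hubM (array([ 0.5915,  0.1811, 85.0122]), 'rms mm', np.float64(0.45)) (array([ 0.5916,  0.1811, 85.0122]), 'rms mm', np.float64(0.55)) [0.59223925 0.18151198]
doneR (array([5.933000e-01, 9.280000e-02, 1.021439e+02]), 'rms mm', np.float64(0.5)) (array([5.934000e-01, 9.280000e-02, 1.021439e+02]), 'rms mm', np.float64(0.59)) [0.59414985 0.09270801]
A (array([ 0.428 ,  0.163 , 67.9388]), 'rms mm', np.float64(0.35)) (array([ 0.4281,  0.1632, 67.9388]), 'rms mm', np.float64(0.72)) [0.42886699 0.16439982]
B (array([ 0.4403,  0.0951, 60.6192]), 'rms mm', np.float64(0.16)) (array([0.4288, 0.0737, 1.1872]), 'rms mm', np.float64(1.77)) [0.43148224 0.0753894 ]
```

```bash
python3 -c "
from h import *
goal(.5914,.2705,.15,22.7);goal(.5914,.2705,.06,22.7)"
```

```text
d [0.1822 0.1438 0.3344] spin -0.0627 rows>= 4.0705530402119114 curyaw 0.12 j6 0.20344922024778603
d [0.1823 0.144  0.5144] spin -0.0627 rows>= 5.643767472796767 curyaw 0.12 j6 0.20344922024778603
```

```bash
python3 -m creep '[[0.6,0.05,0.04,0.08,-0.02],[0.6,0.10,0.08,0.16,-0.04],[0.6,0.15,0.12,0.24,-0.0627],[0.6,0.182,0.144,0.32,-0.0627],[0.6,0.182,0.144,0.36,-0.0627],[0.6,0.182,0.144,0.42,-0.0627],[0.6,0.182,0.144,0.47,-0.0627],[0.6,0.182,0.144,0.50,-0.0627],[0.6,0.182,0.144,0.514,-0.0627],[0.6,0.182,0.144,0.514,-0.0627]]' 60
python3 -m creep '[[0.6,0,0,0,0],[0,0,0,0,0],[0,0,0,0,0],[0,0,0,0,0],[0,0,0,0,0],[0,0,0,0,0]]' 60
```

```text
clock: 8.75
position: [0.5907, 0.2702, 0.0598]
ee_rot: [-0.001, 0.554, 0.832, -0.001]
contact_force: [0.5, -0.0, 1.1]
width: 0.0514
gripper_force: 0.0
clock: 9.35
position: [0.5919, 0.2707, 0.0625]
ee_rot: [0.001, 0.554, 0.832, 0.001]
contact_force: [0.2, 0.3, 6.8]
width: 0.0286
gripper_force: 60.1
```

```bash
python3 -m creep '[[0,0,0,-0.02,0],[0,0,0,-0.06,0],[0,0,0,-0.12,0],[0,0,0,-0.20,0],[0,0,0,-0.28,0],[0,0,0,-0.28,0]]'
python3 -c "
from h import *
goal(.544,-.048,.20,0);goal(.544,-.048,.042,0)"
```

```text
clock: 9.95
position: [0.5943, 0.2715, 0.208]
ee_rot: [0.004, 0.554, 0.832, 0.005]
contact_force: [0.9, 0.4, -0.9]
width: 0.0285
gripper_force: 59.6
d [-0.5507 -0.3396  0.0121] spin 0.063 rows>= 6.470572091748616 curyaw 22.7 j6 -0.07410174187285079
d [-0.5504 -0.3436  0.3281] spin 0.063 rows>= 7.270519022243881 curyaw 22.7 j6 -0.07410174187285079
```

```bash
python3 -m creep '[[0,-0.08,-0.05,0,0.01],[0,-0.16,-0.10,0,0.02],[0,-0.24,-0.15,0,0.03],[0,-0.32,-0.20,0,0.04],[0,-0.40,-0.25,0,0.05],[0,-0.48,-0.30,0,0.06],[0,-0.55,-0.34,0.01,0.063],[0,-0.55,-0.34,0.01,0.063],[0,-0.55,-0.34,0.01,0.063]]'
python3 - <<'E'
from h import *
w=eyes.get_image("wrist");save(w,"w3.png",s=1.2)
goal(.544,-.048,.042,0)
print([(r["confidence"],atz(w,r["centre"],0)) for r in eyes.place_of("wrist","tray")[:1]])
E
```

```text
clock: 10.85
position: [0.5395, -0.0495, 0.1952]
ee_rot: [-0.001, 0.708, 0.706, -0.0]
contact_force: [0.1, 0.2, -1.9]
width: 0.0283
gripper_force: 59.6
d [0.0008 0.0086 0.3068] spin -0.0001 rows>= 3.069202872601804 curyaw -0.03 j6 -0.21858289978973577
[(0.95, array([ 0.50355827, -0.04777628,  0.        ]))]
```

View pics/w3.png

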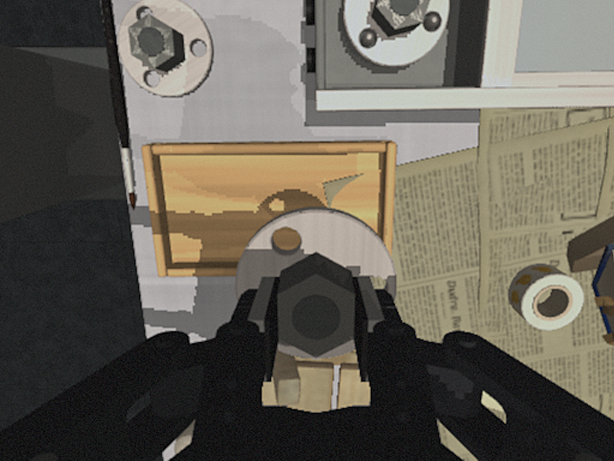

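The plate hangs squarely in the jaws over the tray (tray corners about 143,143 to 395,275).

```bash
python3 -m creep '[[0,0,0.01,0.06,0],[0,0,0.01,0.12,0],[0,0,0.01,0.18,0],[0,0,0.01,0.24,0],[0,0,0.01,0.28,0],[0,0,0.01,0.30,0],[0,0,0.01,0.308,0],[0,0,0.01,0.308,0]]'
python3 -m creep '[[0.55,0,0,0,0],[0.55,0,0,0,0],[0.55,0,0,0,0],[0.55,0,0,-0.06,0],[0.6,0,0,-0.14,0],[0.6,0,0,-0.24,0],[0.6,0,0,-0.24,0]]'
python3 -c "
from h import *
goal(.5934,.0927,.17,-17.9);goal(.5934,.0927,.063,-17.9)"
```

```text
clock: 11.75
position: [0.5458, -0.0483, 0.0421]
ee_rot: [0.0, 0.707, 0.708, 0.0]
contact_force: [0.2, 0.2, -1.3]
width: 0.028
gripper_force: 59.6
clock: 12.45
position: [0.5501, -0.05, 0.1694]
ee_rot: [0.006, 0.707, 0.707, 0.004]
contact_force: [1.3, -0.7, 0.8]
width: 0.0517
gripper_force: 0.0
d [ 0.2854  0.0868 -0.0009] spin 0.0497 rows>= 2.9828954577675586 curyaw 0.01 j6 -0.2169444606839542
d [0.2861 0.0835 0.2131] spin 0.0497 rows>= 3.663671016652532 curyaw 0.01 j6 -0.2169444606839542
```

```bash
python3 -m creep '[[0.6,0.08,0.025,0,0.015],[0.6,0.16,0.05,0,0.03],[0.6,0.24,0.08,0,0.045],[0.6,0.285,0.09,0,0.0497],[0.6,0.285,0.09,0.02,0.0497],[0.6,0.285,0.09,0.04,0.0497],[0.6,0.285,0.09,0.04,0.0497],[0.6,0.285,0.09,0.04,0.0497]]'
python3 -c "
from h import *
goal(.5934,.0927,.063,-17.9)"
```

```text
clock: 13.25
position: [0.5896, 0.0923, 0.1412]
ee_rot: [-0.0, 0.809, 0.588, -0.001]
contact_force: [0.5, -0.6, -0.6]
width: 0.0507
gripper_force: 0.0
d [0.0033 0.0072 0.1564] spin -0.0002 rows>= 1.565912878667377 curyaw -17.96 j6 0.3524066004162799
```

```bash
python3 -m creep '[[0.6,0.003,0.007,0.04,0],[0.6,0.003,0.007,0.08,0],[0.6,0.003,0.007,0.12,0],[0.6,0.003,0.007,0.15,0],[0.6,0.003,0.007,0.156,0],[0.6,0.003,0.007,0.156,0]]'
python3 -m creep '[[0,0,0,0,0],[0,0,0,0,0],[0,0,0,0,0],[0,0,0,0,0],[0,0,0,0,0],[0,0,0,0,0]]' 60
python3 -m creep '[[0,0,0,-0.02,0],[0,0,0,-0.06,0],[0,0,0,-0.12,0],[0,0,0,-0.18,0],[0,0,0,-0.26,0],[0,0,0,-0.26,0],[0,0,0,-0.26,0]]'
python3 -c "
from h import *
goal(.458,-.048,.19,0)"
```

```text
clock: 13.85
position: [0.594, 0.0932, 0.0639]
ee_rot: [-0.0, 0.809, 0.588, -0.0]
contact_force: [0.3, 0.8, 0.2]
width: 0.0511
gripper_force: 0.0
clock: 14.45
position: [0.5951, 0.0938, 0.0654]
ee_rot: [0.001, 0.808, 0.589, 0.001]
contact_force: [-0.5, -1.5, 5.0]
width: 0.0276
gripper_force: 59.9
clock: 15.15
position: [0.5943, 0.0941, 0.1952]
ee_rot: [0.001, 0.808, 0.589, 0.001]
contact_force: [-0.4, 0.0, -2.3]
width: 0.0278
gripper_force: 59.4
d [-0.3541 -0.1722  0.0096] spin -0.0496 rows>= 3.9391249511237323 curyaw -17.87 j6 0.3531136180097942
```

```bash
python3 -m creep '[[0,-0.08,-0.04,0,-0.015],[0,-0.16,-0.08,0,-0.03],[0,-0.24,-0.12,0,-0.04],[0,-0.32,-0.16,0,-0.05],[0,-0.354,-0.172,0,-0.05],[0,-0.354,-0.172,0,-0.05],[0,-0.354,-0.172,0,-0.05],[0,-0.354,-0.172,0,-0.05]]'
python3 -c "
from h import *
goal(.457,-.048,.0435,0)"
```

```text
clock: 15.95
position: [0.4584, -0.0474, 0.1933]
ee_rot: [-0.001, 0.706, 0.708, 0.0]
contact_force: [1.0, 0.1, -0.7]
width: 0.028
gripper_force: 59.5
d [-0.0014 -0.0025  0.2996] spin 0.0004 rows>= 2.9966179614980177 curyaw 0.15 j6 -0.25779785341999395
```

```bash
python3 -m creep '[[0,0,-0.002,0.06,0],[0,0,-0.002,0.12,0],[0,0,-0.002,0.18,0],[0,0,-0.002,0.24,0],[0,0,-0.002,0.28,0],[0,0,-0.002,0.295,0],[0,0,-0.002,0.30,0],[0,0,-0.002,0.30,0]]'
python3 -m creep '[[0.55,0,0,0,0],[0.55,0,0,0,0],[0.55,0,0,0,0],[0.55,0,0,-0.06,0],[0.6,0,0,-0.14,0],[0.6,0,0,-0.24,0],[0.6,0,0,-0.34,0],[0.6,-0.1,0,-0.40,0]]'
python3 -c "
from h import *
goal(.52,.16,.315,0)"
```

```text
clock: 16.75
position: [0.4575, -0.0476, 0.0442]
ee_rot: [0.0, 0.706, 0.708, 0.0]
contact_force: [0.1, -0.3, -1.7]
width: 0.0281
gripper_force: 59.5
clock: 17.55
position: [0.4585, -0.0884, 0.2445]
ee_rot: [0.003, 0.704, 0.71, 0.003]
contact_force: [0.5, -0.3, -0.0]
width: 0.0512
gripper_force: 0.0
d [ 0.4958  0.1279 -0.1398] spin 0.0012 rows>= 5.308078086278104 curyaw 0.44 j6 -0.3504313274102604
```

```bash
python3 -m creep '[[1,0.08,0.02,-0.03,0],[1,0.16,0.04,-0.06,0],[1,0.24,0.06,-0.09,0],[1,0.33,0.08,-0.12,0],[1,0.42,0.10,-0.14,0],[1,0.51,0.13,-0.14,0],[1,0.53,0.13,-0.14,0],[1,0.53,0.13,-0.14,0],[1,0.53,0.13,-0.14,0]]'
python3 - <<'E'
from h import *
w=eyes.get_image("wrist");np.savez("w4.npz",**w);save(w,"w4.png",(165,30,365,330),2)
print(pose()[0])
for l in("plate0","done0"):print([(round(r["confidence"],2),atz(w,r["centre"],0)) for r in eyes.place_of("wrist",l) if r["confidence"]>.2])
E
```

```text
clock: 18.45
position: [0.5209, 0.1732, 0.3094]
ee_rot: [0.0, 0.706, 0.708, -0.001]
contact_force: [0.4, -0.1, -0.1]
width: 0.0855
gripper_force: 0.0
[0.52095037 0.17275185 0.30952527]
[(0.68, array([0.42495994, 0.07447518, 0.        ])), (0.64, array([0.4237526 , 0.15657642, 0.        ]))]
[(0.9, array([ 0.45577589, -0.05274092,  0.        ])), (0.56, array([ 0.54741793, -0.05351725,  0.        ]))]
```

View pics/w4.png

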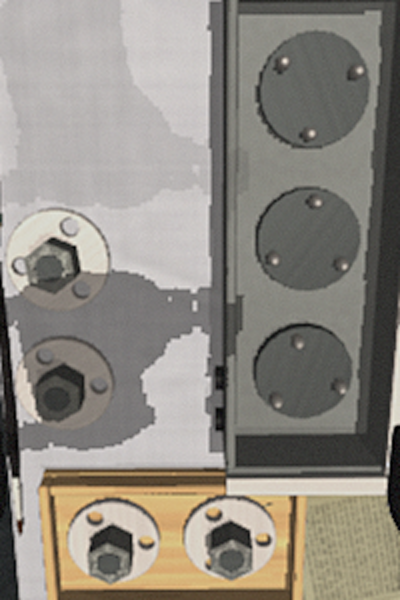

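Both finished plates lie flat in the tray, and all three hubs show their studs (L 282,63; M 316,202; R 298,343 and so on). The fresh plates are unmoved.

Run:
```python
from h import *
w=dict(np.load('w4.npz'))
k=lambda *L:[(u/2+165,v/2+30) for u,v in L]
for n,px,z,zc,c in[("hubL",k((282,63),(357,72),(309,134)),.041,.03,k((313,89))[0]),("hubM",k((316,202),(274,260),(343,265)),.041,.03,k((308,239))[0]),("hubR",k((298,343),(340,386),(276,401)),.041,.03,k((303,371))[0]),("A",k((69,226),(21,266),(82,289)),.008,.008,k((58,259))[0])]:
    print(n,fit3(w,px,z),atz(w,c,zc)[:2])
c=atz(w,k((65,382))[0],.008)[:2];print("B c",c)
for u in k((45,357),(99,384)):
    d=atz(w,u,.008)[:2]-c;print(np.hypot(*d),np.degrees(np.arctan2(d[1],d[0]))%120, atz(w,u,.008))
```

```text
hubL (array([ 0.5906,  0.2695, 23.543 ]), 'rms mm', np.float64(0.31)) [0.59074812 0.27081586]
hubM (array([ 0.5922,  0.1807, 85.8682]), 'rms mm', np.float64(0.13)) [0.59215406 0.18131689]
hubR (array([5.925000e-01, 9.250000e-02, 1.037054e+02]), 'rms mm', np.float64(0.83)) [0.59314725 0.09249805]
A (array([ 0.4281,  0.1631, 68.6336]), 'rms mm', np.float64(0.05)) [0.42858286 0.16420216]
B c [0.42846746 0.07576804]
0.02282553763550936 4.765292210348889 [0.41545197 0.0945191  0.008     ]
0.02412233552975282 116.45877394580509 [0.45254373 0.07427808 0.008     ]
```

```bash
python3 -c "
from h import *
goal(.428,.1633,.12,8.6)"
```

```text
d [-0.0183 -0.1862  0.3795] spin -0.0239 rows>= 4.231172971973604 curyaw 0.01 j6 0.19321812183765133
```

```bash
python3 -m creep '[[0.6,-0.005,-0.05,0.08,-0.01],[0.6,-0.01,-0.10,0.16,-0.02],[0.6,-0.015,-0.15,0.24,-0.024],[0.6,-0.018,-0.186,0.32,-0.024],[0.6,-0.018,-0.186,0.38,-0.024],[0.6,-0.018,-0.186,0.38,-0.024],[0.6,-0.018,-0.186,0.38,-0.024],[0.6,-0.018,-0.186,0.38,-0.024]]'
python3 -c "
from h import *
goal(.428,.1633,.034,8.6)
w=eyes.get_image('wrist');print([(round(r['confidence'],2),atz(w,r['centre'],0)) for r in eyes.place_of('wrist','plate0')])"
```

```text
clock: 19.4
position: [0.4306, 0.1649, 0.1215]
ee_rot: [0.001, 0.651, 0.759, 0.002]
contact_force: [0.1, 1.2, -0.3]
width: 0.0513
gripper_force: 0.0
d [-0.0024 -0.0065  0.175 ] spin 0.0003 rows>= 1.7512066378303117 curyaw 8.71 j6 0.06267517127613123
[(0.94, array([ 4.28021833e-01,  1.59223653e-01, -2.77555756e-17])), (0.67, array([0.42386426, 0.07366971, 0.        ]))]
```

```bash
python3 -m creep '[[0.6,-0.002,-0.006,0.05,0],[0.6,-0.002,-0.006,0.10,0],[0.6,-0.002,-0.006,0.14,0],[0.6,-0.002,-0.006,0.17,0],[0.6,-0.002,-0.006,0.175,0],[0.6,-0.002,-0.006,0.175,0]]'
python3 -m creep '[[0,0,0,0,0],[0,0,0,0,0],[0,0,0,0,0],[0,0,0,0,0],[0,0,0,0,0],[0,0,0,0,0]]' 60
python3 -m creep '[[0,0,0,-0.02,0],[0,0,0,-0.06,0],[0,0,0,-0.12,0],[0,0,0,-0.18,0],[0,0,0,-0.24,0],[0,0,0,-0.24,0],[0,0,0,-0.24,0]]'
python3 -c "
from h import *
goal(.592,.1812,.155,25.9);w=eyes.get_image('wrist');save(w,'w5.png',s=1.2)"
```

```text
clock: 20.1
position: [0.4264, 0.1637, 0.0326]
ee_rot: [0.0, 0.651, 0.759, 0.0]
contact_force: [0.0, 0.6, -0.0]
width: 0.0514
gripper_force: 0.0
clock: 20.7
position: [0.4268, 0.1638, 0.0335]
ee_rot: [0.001, 0.651, 0.759, 0.001]
contact_force: [-0.3, 0.0, 6.0]
width: 0.0286
gripper_force: 59.7
clock: 21.4
position: [0.4256, 0.1635, 0.1529]
ee_rot: [0.0, 0.651, 0.759, 0.001]
contact_force: [-0.3, -0.1, -2.0]
width: 0.0284
gripper_force: 59.6
d [-0.0157  0.3344 -0.0037] spin -0.0476 rows>= 3.347974501579234 curyaw 8.76 j6 0.06097530649025083
```

View pics/w5.png

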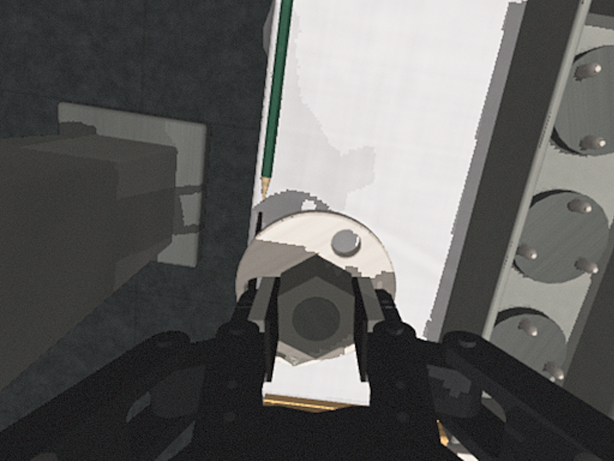

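```bash
python3 -m creep '[[0,0,0.06,0,-0.01],[0,-0.005,0.12,0,-0.02],[0,-0.01,0.18,0,-0.03],[0,-0.015,0.24,0,-0.04],[0,-0.016,0.30,0,-0.0476],[0,-0.016,0.334,0,-0.0476],[0,-0.016,0.334,0,-0.0476],[0,-0.016,0.334,0,-0.0476],[0,-0.016,0.334,0,-0.0476]]'
python3 - <<'E'
from h import *
w=eyes.get_image('wrist');p,R,s=pose();print(p)
# hole in tool frame, by dark/bright blob seen: same pixel as before
x=atz(w,(346/1.2,243/1.2),p[2]-.0255);v=R.T@(x-p);print("hole tool",v,np.hypot(v[0],v[1]),np.degrees(np.arctan2(v[0],v[1])))
save(w,'w6.png',s=1.2)
goal(.592,.1812,.085,25.9)
E
```

```text
clock: 22.35
position: [0.5899, 0.1808, 0.151]
ee_rot: [-0.001, 0.531, 0.848, -0.001]
contact_force: [-0.2, 0.3, -0.2]
width: 0.0283
gripper_force: 59.6
[0.59019163 0.18086055 0.15152218]
hole tool [0.02079055 0.01339469 0.02548471] 0.02473185694113762 57.20759734544159
d [-0.0011  0.0039  0.133 ] spin 0.0 rows>= 1.3309524654916554 curyaw 25.91 j6 -0.2675590125700072
```

View pics/w6.png

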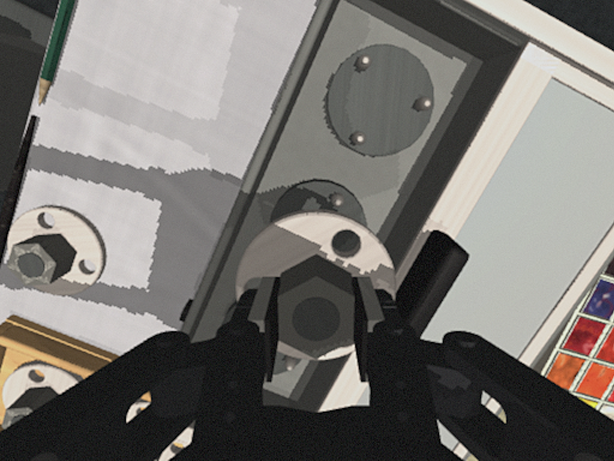

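Run:
```python
from h import *
w=eyes.get_image('wrist');p,R,s=pose();print(p)
g=w["frame"][150:185,262:300].mean(2)
for u in[(337/1.2,200/1.2)]:
    x=atz(w,u,.042);v=R.T@(x-p);print("stud",x,"tool",v)
x=np.array([.592+.025*np.cos(np.radians(85.9)),.1812+.025*np.sin(np.radians(85.9)),.042]);print("expected stud",x,proj(w,x)*1.2)
goal(.592,.1812,.0785,25.9)
```

```text
[0.59050105 0.18091631 0.15189432]
stud [0.59372484 0.20627828 0.042     ] tool [0.0213505  0.0141311  0.10988563]
expected stud [0.59378744 0.20613602 0.042     ] [336.98706312 200.2446136 ]
d [-0.0009  0.0031  0.1468] spin 0.0 rows>= 1.4682034452834205 curyaw 25.91 j6 -0.2675837686384272
```

```bash
python3 -m creep '[[0,0,0.002,0.05,0],[0,0,0.002,0.10,0],[0,0,0.002,0.13,0],[0,0,0.002,0.145,0],[0,0,0.002,0.152,0],[0,0,0.002,0.159,0],[0,0,0.002,0.165,0],[0,0,0.002,0.17,0],[0,0,0.002,0.174,0],[0,0,0.002,0.174,0]]'
python3 -m creep '[[0,0,0,0.002,0],[0,0,0,0.004,0],[0,0,0,0.004,0]]'
```

```text
clock: 23.45
position: [0.5928, 0.1815, 0.0651]
ee_rot: [0.0, 0.531, 0.848, 0.0]
contact_force: [-0.2, -0.3, -1.5]
width: 0.0282
gripper_force: 59.7
clock: 23.75
position: [0.593, 0.1815, 0.0636]
ee_rot: [0.0, 0.531, 0.848, 0.0]
contact_force: [-1.0, -0.3, 1.2]
width: 0.0284
gripper_force: 59.9
```

```bash
python3 -m creep '[[0.55,0,0,0,0],[0.55,0,0,0,0],[0.55,0,0,0,0],[0.55,0,0,-0.06,0],[0.6,0,0,-0.14,0],[0.6,0,0,-0.22,0],[0.6,0,0,-0.22,0],[0.6,0,0,-0.22,0]]'
python3 -c "
from h import *
goal(.428,.0738,.16,1.0)"
```

```text
clock: 24.55
position: [0.5936, 0.1816, 0.1746]
ee_rot: [0.001, 0.531, 0.848, 0.001]
contact_force: [0.6, 0.2, -0.6]
width: 0.0508
gripper_force: 0.0
d [-0.0493 -0.3923  0.0278] spin 0.0692 rows>= 3.963147296624033 curyaw 25.9 j6 -0.2671640115605814
```

```bash
python3 -m creep '[[0.6,-0.01,-0.08,0,0.015],[0.6,-0.02,-0.16,0,0.03],[0.6,-0.03,-0.24,0,0.045],[0.6,-0.04,-0.32,0,0.06],[0.6,-0.05,-0.39,0.02,0.069],[0.6,-0.05,-0.39,0.02,0.069],[0.6,-0.05,-0.39,0.02,0.069],[0.6,-0.05,-0.39,0.02,0.069]]'
python3 - <<'E'
from h import *
w=eyes.get_image('wrist');save(w,'w7.png',s=1.2);goal(.428,.0738,.034,1.0)
np.savez("w7.npz",**w)
print([proj(w,[.428+.025*np.cos(a),.0738+.025*np.sin(a),.008])*1.2 for a in np.radians([1,121,241])])
E
```

```text
clock: 25.35
position: [0.4293, 0.074, 0.1629]
ee_rot: [0.0, 0.7, 0.714, 0.0]
contact_force: [0.1, 0.2, 0.1]
width: 0.0513
gripper_force: 0.0
d [-0.0007 -0.0032  0.258 ] spin 0.0003 rows>= 2.579888363700116 curyaw 1.09 j6 -0.008374139131348527
[array([346.195674  , 216.31456643]), array([295.88110051, 187.76590205]), array([296.64348186, 243.72142395])]
```

View pics/w7.png

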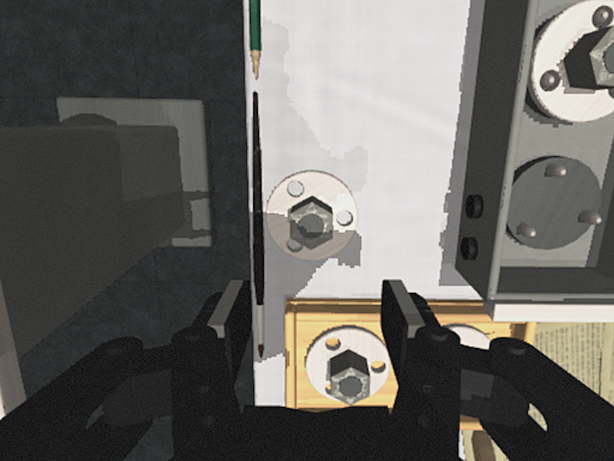

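Plate B holes sit at (295,188), (344,217) and (293,244) in the picture, about 1 to 2 px from prediction. Hub M's plate is seated.

Run:
```python
from h import *
w=dict(np.load('w7.npz'))
f=w["frame"];save(w,'w7c.png',(200,120,320,240),5)
print(fit3(w,[(u/1.2,v/1.2) for u,v in((295,188),(344,217),(293,244))],.008))
print(fit3(w,[(u/1.2,v/1.2) for u,v in((555,172),(592,217),(527,231))],.041))
```

```text
(array([4.26300e-01, 7.35000e-02, 1.19331e+02]), 'rms mm', np.float64(0.51))
(array([5.895000e-01, 9.120000e-02, 1.046192e+02]), 'rms mm', np.float64(0.86))
```

View pics/w7c.png

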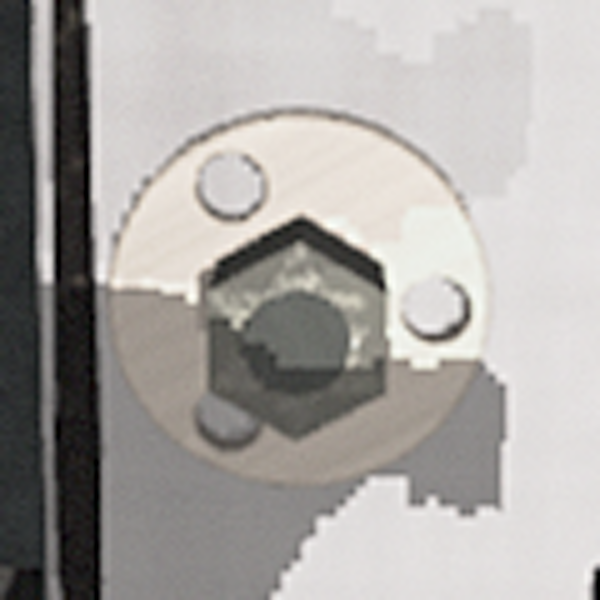

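```bash
python3 -m creep '[[0.6,0,-0.004,0.07,0.002],[0.6,0,-0.004,0.14,0.002],[0.6,0,-0.004,0.20,0.002],[0.6,0,-0.004,0.24,0.002],[0.6,0,-0.004,0.256,0.002],[0.6,0,-0.004,0.257,0.002],[0.6,0,-0.004,0.257,0.002]]'
python3 -m creep '[[0,0,0,0,0],[0,0,0,0,0],[0,0,0,0,0],[0,0,0,0,0],[0,0,0,0,0],[0,0,0,0,0]]' 60
python3 -m creep '[[0,0,0,-0.02,0],[0,0,0,-0.06,0],[0,0,0,-0.12,0],[0,0,0,-0.18,0],[0,0,0,-0.24,0],[0,0,0,-0.24,0],[0,0,0,-0.24,0]]'
python3 -c "
from h import *
goal(.593,.0925,.155,-16.5)"
```

```text
clock: 26.1
position: [0.4275, 0.074, 0.0351]
ee_rot: [0.0, 0.705, 0.709, 0.001]
contact_force: [1.1, -0.3, -0.4]
width: 0.051
gripper_force: 0.0
clock: 26.7
position: [0.4273, 0.0739, 0.0359]
ee_rot: [0.001, 0.705, 0.709, 0.001]
contact_force: [-1.0, 0.1, 5.4]
width: 0.0282
gripper_force: 59.7
clock: 27.4
position: [0.4262, 0.0738, 0.1552]
ee_rot: [0.001, 0.705, 0.709, 0.001]
contact_force: [-0.8, 0.3, -2.0]
width: 0.0279
gripper_force: 59.8
d [0.0355 0.3338 0.001 ] spin 0.0468 rows>= 3.356779984436397 curyaw 0.34 j6 0.004229639968671371
```

```bash
python3 -m creep '[[0,0.005,0.06,0,0.01],[0,0.01,0.12,0,0.02],[0,0.02,0.18,0,0.03],[0,0.03,0.24,0,0.04],[0,0.036,0.30,0,0.0468],[0,0.036,0.334,0,0.0468],[0,0.036,0.334,0,0.0468],[0,0.036,0.334,0,0.0468],[0,0.036,0.334,0,0.0468]]'
python3 - <<'E'
from h import *
w=eyes.get_image('wrist');p,R,s=pose();print(p,s["width"]);np.savez("w8.npz",**w)
save(w,'w8.png',(190,120,340,300),3)
for a in np.radians([-16.5,103.5,223.5]):
    x=np.array([.593+.025*np.cos(a),.0925+.025*np.sin(a),.042]);print("stud crop px",(proj(w,x)-[190,120])*3)
goal(.593,.0925,.0665,-16.5)
for u in((288.3,202.5),):
    x=atz(w,u,p[2]-.0279);print("hole tool",R.T@(x-p))
E
```

```text
clock: 28.3
position: [0.5911, 0.0927, 0.1535]
ee_rot: [-0.001, 0.801, 0.598, -0.001]
contact_force: [0.1, 0.2, -1.4]
width: 0.0282
gripper_force: 59.9
[0.59141812 0.09269316 0.15398718] 0.02791284644541786
stud crop px [324.61341133 219.71827307]
stud crop px [177.72521859 137.07256901]
stud crop px [179.81242917 298.54457238]
d [0.0007 0.0036 0.175 ] spin -0.0 rows>= 1.750033805757957 curyaw -16.51 j6 0.32733447113077163
hole tool [0.0203536  0.0125068  0.02785611]
```

View pics/w8.png

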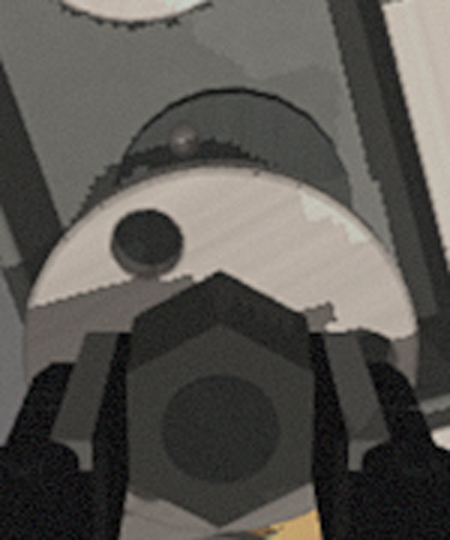

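Run:
```python
from h import *
w=dict(np.load("w8.npz"));p,R,s=pose()
f=lambda u,v,z:R.T@(atz(w,(u/3+190,v/3+120),z)-p)
print(p,"hole",f(147,242,p[2]-.0279),"stud",f(183,138,.042), "exp hole",[.02165,-.0125])
```

```text
[0.59141812 0.09269316 0.15398718] hole [ 0.02132029 -0.01233772  0.02791472] stud [ 0.02175295 -0.0093432   0.11199471] exp hole [0.02165, -0.0125]
```

```bash
python3 -m creep '[[0,0.0007,0.005,0.05,0],[0,0.0007,0.005,0.10,0],[0,0.0007,0.005,0.13,0],[0,0.0007,0.005,0.145,0],[0,0.0007,0.005,0.152,0],[0,0.0007,0.005,0.159,0],[0,0.0007,0.005,0.165,0],[0,0.0007,0.005,0.17,0],[0,0.0007,0.005,0.173,0],[0,0.0007,0.005,0.173,0]]'
python3 -m creep '[[0,0,0,0.002,0],[0,0,0,0.004,0],[0,0,0,0.004,0]]'
```

```text
clock: 29.35
position: [0.5957, 0.0924, 0.0681]
ee_rot: [-0.0, 0.801, 0.598, 0.0]
contact_force: [-0.7, 0.1, -2.2]
width: 0.0281
gripper_force: 59.8
clock: 29.65
position: [0.5957, 0.0924, 0.0661]
ee_rot: [-0.0, 0.801, 0.598, 0.0]
contact_force: [-0.1, 0.9, -2.2]
width: 0.0282
gripper_force: 59.9
```

```bash
python3 -m creep '[[0,0,0,0.002,0],[0,0,0,0.002,0],[0.55,0,0,0.002,0],[0.55,0,0,0.002,0],[0.55,0,0,0.002,0],[0.55,0,0,-0.06,0],[0.6,0,0,-0.14,0],[0.6,0,0,-0.24,0],[0.6,0,-0.05,-0.32,0],[0.6,0,-0.10,-0.34,0]]'
python3 -c "
from h import *
goal(.52,.173,.31,0)"
```

```text
clock: 30.65
position: [0.5505, 0.1068, 0.2413]
ee_rot: [0.003, 0.801, 0.598, 0.004]
contact_force: [-0.5, -0.4, -1.0]
width: 0.0515
gripper_force: 0.0
d [ 0.1101 -0.0949 -0.1379] spin -0.046 rows>= 2.0032225746133125 curyaw -16.55 j6 0.3561694171587709
```

```bash
python3 -m creep '[[1,0.05,-0.04,-0.05,-0.02],[1,0.10,-0.08,-0.10,-0.04],[1,0.11,-0.095,-0.135,-0.046],[1,0.11,-0.095,-0.135,-0.046],[1,0.11,-0.095,-0.135,-0.046],[1,0.11,-0.095,-0.135,-0.046]]'
python3 - <<'E'
from h import *
w=eyes.get_image('wrist');save(w,'w9.png',s=1.5);print(pose()[0])
for cam in("scene","side","wrist"):
    im=eyes.get_image(cam)
    for l in("plate0","done0","guard_grip"):
        print(cam,l,[(round(r["confidence"],2),atz(im,r["centre"],Z.get(l,.0)).round(3)) for r in eyes.place_of(cam,l) if r["confidence"]>.2])
E
```

```text
clock: 31.25
position: [0.5177, 0.172, 0.3021]
ee_rot: [-0.0, 0.707, 0.707, -0.001]
contact_force: [-0.3, -0.9, -0.7]
width: 0.0855
gripper_force: 0.0
[0.51769286 0.17194187 0.30200453]
scene plate0 [(0.53, array([0.657, 0.226, 0.   ])), (0.49, array([0.648, 0.115, 0.   ]))]
scene done0 [(0.92, array([ 0.46 , -0.044,  0.   ])), (0.62, array([ 0.545, -0.049,  0.   ]))]
scene guard_grip [(0.63, array([0.661, 0.179, 0.091]))]
side plate0 [(0.6, array([0.586, 0.212, 0.   ])), (0.55, array([0.606, 0.134, 0.   ]))]
side done0 [(0.61, array([ 0.548, -0.044,  0.   ]))]
side guard_grip [(0.65, array([0.66 , 0.178, 0.091]))]
wrist plate0 [(0.73, array([0.599, 0.079, 0.   ])), (0.58, array([0.598, 0.171, 0.   ]))]
wrist done0 [(0.72, array([ 0.549, -0.048,  0.   ])), (0.69, array([ 0.459, -0.053,  0.   ]))]
wrist guard_grip [(0.66, array([0.647, 0.18 , 0.091])), (0.57, array([0.582, 0.116, 0.091]))]
```

View pics/w9.png

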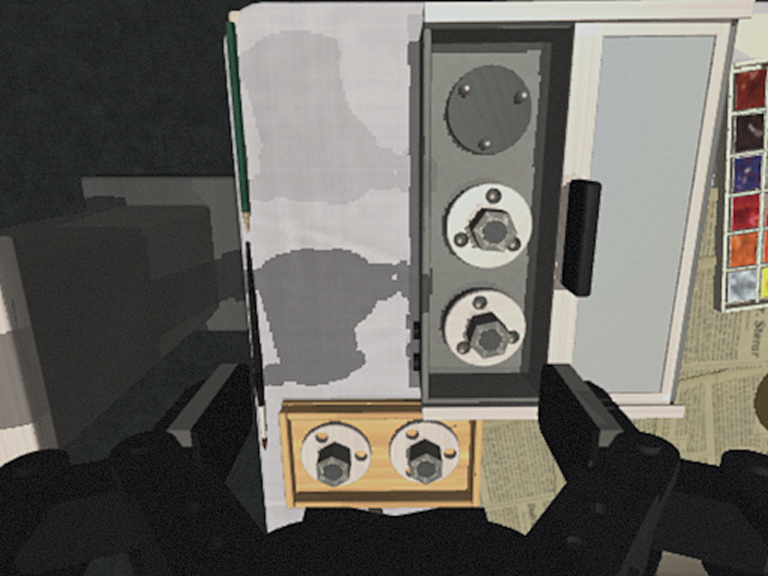

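Fresh plates are on the middle and right hubs with all studs through, finished plates are in the tray, and no fresh plate is left on the table. Next I shut the guard.

```bash
python3 -c "
from h import *
goal(.648,.183,.095,0.8)"
```

```text
d [0.0201 0.2602 0.4175] spin -0.0021 rows>= 4.923152651084912 curyaw 0.05 j6 0.1937276759925504
```

```bash
python3 -m creep '[[0.7,0.01,0.08,0.02,-0.002],[0.7,0.02,0.16,0.06,-0.002],[0.7,0.02,0.24,0.12,-0.002],[0.7,0.02,0.26,0.20,-0.002],[0.7,0.02,0.26,0.28,-0.002],[0.7,0.02,0.26,0.34,-0.002],[0.7,0.02,0.26,0.39,-0.002],[0.7,0.02,0.26,0.416,-0.002],[0.7,0.02,0.26,0.416,-0.002]]'
python3 -m creep '[[0,0,0,0,0],[0,0,0,0,0],[0,0,0,0,0],[0,0,0,0,0],[0,0,0,0,0],[0,0,0,0,0]]' 40
```

```text
clock: 32.8
position: [0.6467, 0.1827, 0.0936]
ee_rot: [-0.001, 0.702, 0.712, -0.002]
contact_force: [-0.5, 1.0, -0.5]
width: 0.0597
gripper_force: 0.0
clock: 33.4
position: [0.6487, 0.1831, 0.0974]
ee_rot: [0.001, 0.702, 0.712, 0.001]
contact_force: [-0.3, 0.2, 6.1]
width: 0.0112
gripper_force: 41.7
```

```bash
python3 -m creep '[[0,0,-0.02,0,0],[0,0,-0.04,0,0],[0,0,-0.06,0,0],[0,0,-0.08,0,0],[0,0,-0.10,0,0],[0,0,-0.12,0,0],[0,0,-0.14,0,0],[0,0,-0.16,0,0],[0,0,-0.18,0,0],[0,0,-0.19,0,0]]'
python3 -m creep '[[0,0,-0.008,0,0],[0,0,-0.016,0,0],[0,0,-0.024,0,0],[0,0,-0.024,0,0]]'
```

```text
clock: 34.4
position: [0.5537, 0.1821, 0.0974]
ee_rot: [0.001, 0.702, 0.712, 0.002]
contact_force: [3.8, 0.8, 5.9]
width: 0.0113
gripper_force: 41.7
clock: 34.8
position: [0.5486, 0.182, 0.0975]
ee_rot: [0.006, 0.702, 0.712, 0.007]
contact_force: [16.4, 0.3, -3.9]
width: 0.0114
gripper_force: 41.7
```

```bash
python3 -m creep '[[0,0,0.006,0,0],[0.3,0,0.008,0,0],[0.6,0,0.008,0,0],[0.7,0,0.008,0,0],[0.7,0,0.008,-0.06,0],[0.8,0,0.008,-0.14,0],[1,0,-0.02,-0.24,0],[1,0,-0.06,-0.32,0],[1,0,-0.08,-0.40,0],[1,0,-0.08,-0.42,0]]'
python3 - <<'E'
from h import *
w=eyes.get_image('wrist');save(w,'w10.png',s=1.2);print(pose()[0],[(r["confidence"],atz(w,r["centre"],.091)) for r in eyes.place_of("wrist","guard_grip")])
E
```

```text
clock: 35.8
position: [0.5005, 0.1814, 0.3106]
ee_rot: [0.002, 0.702, 0.712, 0.003]
contact_force: [0.1, 0.5, -0.1]
width: 0.0857
gripper_force: 0.0
[0.5013176  0.18137735 0.31001143] [(0.94, array([0.5467267 , 0.18082472, 0.091     ]))]
```

View pics/w10.png

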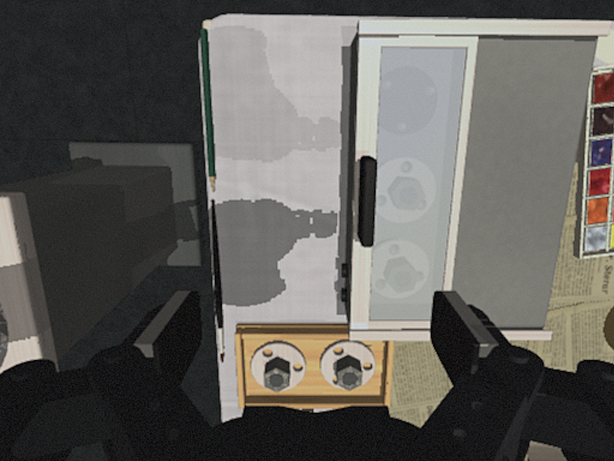

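The guard is fully shut over both fresh plates (handle at 367,202), and the two finished plates lie in the tray.

```bash
python3 -c "
from rig import manip
print(manip.sign_off())"
```

```text
the job is handed in; nothing more can be done
None
```

The job is done and handed in at 36 s: the two finished plates lie flat in the tray, the two fresh plates on the table (no third was found) are seated on the middle and right hubs, the guard is fully shut, and the bottles were not touched.

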